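# Set the antenna rotator heading and start it

## Task

On the antenna rotator's control box, push the black heading arm round with one finger until its orange tip points straight at the green bearing marker, then press the blue start button fully down and let it go. Only push and press, gently: pick nothing up, do not shift the control box or the green marker, and leave everything else on the bench where it stands.

Things in the scene. Friction and masses are not known exactly. Their poses are not given: they have to be found in the camera images.
- rotator_box: Dark steel control box standing loose on rubber feet, about 3 kg, 220 (its x) by 310 (its y) by 65 mm high; origin at the centre of its underside, z up. A round white dial (radius 96, 6 mm thick, its face 71 mm above the bench, thin black ticks) is on its top, centred 52 mm towards its -y from the origin. The start button is on the other half of the top.
- heading_arm: Black hub (radius 15, top 105 mm above the bench) with one straight bar, 10 wide, along its own +x out to 74 mm from the axis, outer 20 mm orange. Bar 79 to 97 mm above the bench, 8 mm clear of the dial. Origin on the hub axis at the dial face, z up. Turns level either way, no stop within half a turn, light friction (0.1 N m, 2 N at the bar); stays where left.
- heading_tip (a point): Middle of the heading arm's outer end, 74 mm from the hub axis, 17 mm above the dial face.
- bearing_marker: Small green block, 16 long, 18 wide and 8 mm high with a pointed inner end, lying on the dial's rim 79 to 95 mm from the hub axis, along its own +x (origin on the hub axis at the dial face). It can be pushed round stiffly but must stay. The arm passes inside and above it.
- marker_point (a point): Point just inside the green marker's inner end, 74 mm from the hub axis and 4 mm above the dial face: the arm's tip must come above it.
- start_button (a joint): Blue round spring push button, radius 16, on the box's top; 0 m up, 0.006 m fully down (5 N). It springs back when released.
- start_button_top (a point): Centre of the top of the blue start button's cap; it is pressed straight down.
- fuse_jar: Small jar of fuses, radius 18, 45 mm high, standing on the box's top on the robot side of the button, about 100 mm from it; origin under its centre. Bystander.
- talk_mic: White hand microphone, 55 by 85 by 28 mm, lying on the bench on the robot's side of the box. Bystander.
- desk_mic: Steel desk microphone on a round foot, 215 mm tall, left of the box. Bystander.
- egg_carton: Pink egg carton, 105 by 300 by 59 mm, right of the box. Bystander.
- mug: Blue mug, radius 40, 90 mm high, left of the box. Bystander.
- screwdriver: Screwdriver lying on the bench to the right of the box. Bystander.
- parts_carton: Red carton, 60 by 90 by 55 mm, at the left. Bystander.

How it is judged:
By the outcome, as a careful person would: the job done as asked, in the order asked, and still so for the second after the job is handed in, with the robot touching nothing.
It also fails if it takes over 61 s, if anything falls off the work surface, if the arm or the gripper's body presses on something with over 40 N, if the wrist force passes 120 N, or if a joint passes its speed limit or range.

## Robot

A 6-joint arm with a two-finger parallel gripper is mounted at the origin on the work surface. World frame = base frame: x ahead of the robot, y to its left, z up, the work surface at z = 0. Lengths are in mm, angles in rad, forces in N, time in s.
With the tool pointing down it reaches from about 350 to 875 mm from the base axis. Payload 4.2 kg.
Tool frame: the origin (TCP) lies midway between the tips of the shut fingers; the grasp point (between the pads) lies 19 mm behind it; z points along the fingers, y is the line along which they close (so a half turn about z gives the same grasp; the last joint's range is limited). The gripper opens to 85 mm and grips with 20 to 120 N. Pads are 22 mm wide; open, the fingers measure 114 mm over their backs; the gripper's body (76 mm by 85 mm) begins 54 mm behind the grasp point. The pads swing forward as they close: fully open they stand 13 mm farther back than shut.
Start: joints at [-0.983, 0.385, 0.008, 0, -1.194, -0.259], TCP at [201.832, -591.492, 231.312] pointing down, gripper open.
Joint ranges: [-3.14, 3.14], [-1.21, 2.06], [-1.07, 1.41], [-3.16, 2.05], [-2.99, -0.16], [-3.1, 3.1]. Speed limits (rad/s): [2.79, 2.79, 3.14, 3.14, 3.14, 3.14].

## Interface

Orientations are given as a unit quaternion [x, y, z, w].
In Python, from bench import arm gives the robot as it stands.
- The arm moves only by the tool send_rows, never from a script. Its argument "targets" is a list of rows, each an object of numbers: "gripper": the gripper command: -1 is fully open, 1 is shut, values between are in proportion; "x", "y", "z": the shift along the tool's x, y, z in cm; "ax", "ay", "az": the turn, a rotation vector about the tool's x, y, z in degrees. A call has 1 to 5 rows; each row shifts and turns the commanded pose from where the row before left it, along the tool's axes as they then stand; what a row does not reach is not made up. A row lasts 1/12 s, in which the tool goes at most 41.7 mm and 7.16 degrees, less where a joint would pass 70% of its speed; a pose out of reach is approached as far as the arm can. A call is refused whole if a number of a shift passes 4.17 or a number of a turn 7.16, either way. A call with a gripper value outside its range is refused whole. The fingers move at their own pace and stop on an object; the grip force is fixed at half the most. Time passes only in rows, so rows that do not move let the fingers close. It gives the time, the measured TCP pose, the force, the opening and the grip force at its end, in the units of the state.
- arm.read_state(): the state, without advancing time (a new reading comes with each control period).
- arm.get_image(name): name is "scene" or "top" or "wrist"; returns (picture, depth): 400x640x3 uint8, red, green, blue; 400x640 float32, mm along the optical axis (not along the pixel's ray), 0 where there is no reading.
- arm.camera_model(name): a dict with "fx", "fy", "cx", "cy" (pixels), "cam_to_world" (4x4, takes a point from camera to world coordinates). Camera axes: x right, y down, z forward; pixel columns grow to the right and rows downward; lengths in mm; the calibration is good to about 2 mm. The wrist camera is an equidistant fisheye: a pixel r from the principal point sees the ray r / f radians off the axis. A picture is of the moment at which its call begins: read the wrist's pose just before it. camera_model takes no time and is no camera call; for the wrist camera it gives the pose at the moment of the call.
- arm.job_done(): hands the job in; it is judged then, once.
Trained networks look in the newest picture that a camera, given by its name, has taken for a name from the list of things; names that differ only in an ending like _2 or _b are one class to them, and where a whole thing is asked for, a point or a joint stands for the part that bears it (a point fixed in the world has none). Each returns a list of dicts, best first, with "score" (0 to 1); they miss things now and then, are a little off and sometimes report something else, mostly with a low value. They report only what shows in the picture. A call takes as long as a camera call.
- arm.boxes_of(camera, thing): "rect" ([left, top, width, height] in pixels, round what is visible of it).
The state is a dict: "clock": time; "joints": joint angles; "joint_vel": joint speeds; "joint_efforts": joint torques, N m; "position": TCP position; "ee_rot": TCP orientation; "contact_force": force on the tool from outside, world axes, zero at the start; "wrist_torque": the same for the moment, N m; "gripper_width": finger opening in mm; "grasp_force": force on a finger pad.
Only numpy, scipy, OpenCV 4.12 (cv2) and the standard library are available. Lean on these libraries where they do the work, as an engineer would, in place of code of your own. Each camera call takes 0.05 s, during which the arm holds its last target. There are 200 camera calls.

## Working session

There is one attempt and no reset: what is moved stays moved. The work goes in short steps, Python scripts to look and compute and a tool call to move; the robot and the scene stay as the last step left them, time stands still between calls to the robot, and variables do not carry over. Pictures are saved under pics/ and viewed, at most 10 in all, crops included, and the job is handed in when it is done.

Besides the shell and the picture viewer there is one more tool, called after ">>>" as name(argument=value, ...), one argument or row to a line, values as JSON. send_rows: Moves the arm, as the interface text tells. Its arguments: {"type":"object","properties":{"targets":{"type":"array"}},"required":["targets"]}

```bash
mkdir -p pics
cat > h.py <<'E'
import numpy as np, cv2
from bench import arm
def save(n,f):
    p,d=arm.get_image(n); cv2.imwrite('pics/'+f+'.png',cv2.cvtColor(p,cv2.COLOR_RGB2BGR)); np.save('pics/'+f+'.npy',d); return p,d
def world(n,u,v,z):  # pinhole, depth z
    m=arm.camera_model(n); T=np.array(m['cam_to_world'])
    return T[:3,:3]@np.array([(u-m['cx'])/m['fx']*z,(v-m['cy'])/m['fy']*z,z])+T[:3,3]
def atz(n,u,v,h):  # ray meets plane z=h
    m=arm.camera_model(n); T=np.array(m['cam_to_world'])
    r=T[:3,:3]@np.array([(u-m['cx'])/m['fx'],(v-m['cy'])/m['fy'],1.])
    return T[:3,3]+r*(h-T[2,3])/r[2]
E
python3 - <<'E'
from h import *
p,d=save('top','t0')
for t in ['rotator_box','heading_arm','bearing_marker','start_button','fuse_jar','talk_mic','desk_mic','egg_carton','mug']:
    r=arm.boxes_of('top',t)[:2]
    for q in r:
        l,tp,w,h=q['rect'];u,v=l+w/2,tp+h/2;z=d[int(v),int(u)]
        print(t,round(q['score'],2),np.round(q['rect']),np.round(world('top',u,v,z)) )
s=arm.read_state();print(s['clock'],s['position'],s['ee_rot'],s['gripper_width'])
E
```

```text
rotator_box 0.95 [290. 144.  95.  66.] [565. -64.  71.]
heading_arm 0.47 [348. 161.  16.  18.] [ 581. -124.   98.]
heading_arm 0.33 [379. 148.  18.  52.] [ 582. -247.   22.]
start_button 0.46 [387. 151.   8.  26.] [ 623. -256.   22.]
start_button 0.38 [302. 156.  11.  10.] [616.  40.  87.]
fuse_jar 0.4 [296. 186.  12.  10.] [507.  62. 107.]
talk_mic 0.84 [318. 215.  26.  16.] [409. -37.  28.]
desk_mic 0.62 [157. 142.  42.  34.] [628. 486. 100.]
egg_carton 0.85 [444. 170.  33.  84.] [ 442. -489.   35.]
mug 0.6 [253. 164.  29.  27.] [582. 188.   5.]
0.5 [ 201.83661544 -591.476576    231.30624196] [-1.63677106e-01  9.86513966e-01  1.46018690e-05  6.02134630e-06] 85.73075349018328
```

View pics/t0.png

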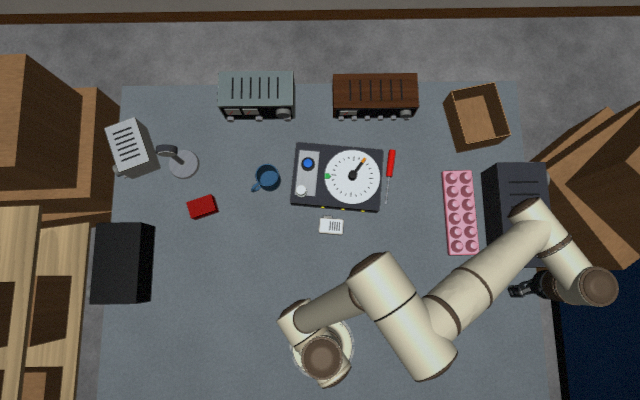

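The top view shows the box spanning px (290–385, 144–210). The hub is at about (352,175), the orange tip at (363,160), the green marker at (327,177) and the blue button at (308,163). I'll move the shut gripper to the right of the dial for a closer look.

>>> send_rows(
  targets=[
    {"gripper": 1,"x": -3,"y": 1.75},
    {"gripper": 1,"x": -3,"y": 1.75},
    {"gripper": 1,"x": -3,"y": 1.75},
    {"gripper": 1,"x": -3,"y": 1.75},
    {"gripper": 1,"x": -3,"y": 1.75},
  ],
)

```text
$.targets[0]: bad value
```

>>> send_rows(
  targets=[
    {"gripper": 1,"x": -3,"y": 1.75},
    {"gripper": 1,"x": -3,"y": 1.75},
    {"gripper": 1,"x": -3,"y": 1.75},
    {"gripper": 1,"x": -3,"y": 1.75},
    {"gripper": 1,"x": -3,"y": 1.75},
  ],
)

```text
$.targets[0]: bad value
```

>>> send_rows(
  targets=[
    {"gripper": 1,"x": -3,"y": 1.75},
    {"gripper": 1,"x": -3,"y": 1.75},
    {"gripper": 1,"x": -3,"y": 1.75},
    {"gripper": 1,"x": -3,"y": 1.75},
    {"gripper": 1,"x": -2,"y": 1.2},
  ],
)

```text
$.targets[0]: bad value
```

Run:
```python
from h import *
s=arm.read_state();print(s['clock'],s['position'],s['ee_rot'],s['gripper_width'])
m=arm.camera_model('wrist');print(m)
p,d=save('wrist','w0')
np.save('pics/w0T.npy',np.array(m['cam_to_world']))
for t in ['heading_arm','bearing_marker','start_button','fuse_jar']:
    for q in arm.boxes_of('wrist',t)[:2]: print(t,round(q['score'],2),np.round(q['rect']))
```

```text
0.5 [ 201.83661544 -591.476576    231.30624196] [-1.63677106e-01  9.86513966e-01  1.46018690e-05  6.02134630e-06] 85.73075349018328
{'fx': 309.70691628693146, 'fy': 309.70691628693146, 'cx': 316.6761355300361, 'cy': 197.62069101975953, 'cam_to_world': array([[-3.22165220e-01,  9.07139374e-01,  2.70753997e-01,
         1.32849564e+02],
       [ 9.46683448e-01,  3.08750727e-01,  9.19969449e-02,
        -6.15338026e+02],
       [-1.41442375e-04,  2.85956544e-01, -9.58242576e-01,
         3.73185962e+02],
       [ 0.00000000e+00,  0.00000000e+00,  0.00000000e+00,
         1.00000000e+00]])}
heading_arm 0.48 [585. 392.  10.   8.]
```

View pics/w0.png

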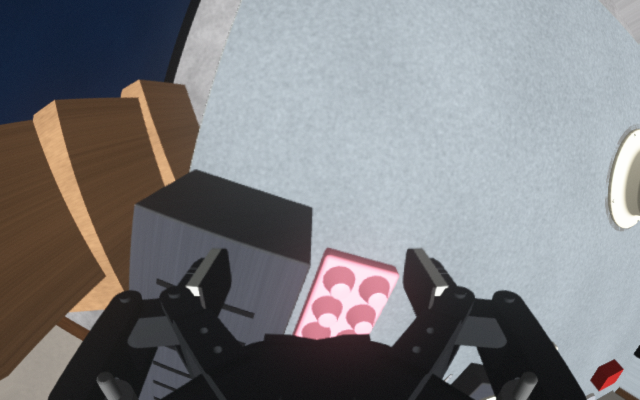

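The wrist view shows the egg carton at (345,300) and a dark case on the left, well off my path. The rows were probably refused because they need every key.

>>> send_rows(
  targets=[
    {"gripper": 1,"x": -3,"y": 1.75,"z": 0,"ax": 0,"ay": 0,"az": 0},
    {"gripper": 1,"x": -3,"y": 1.75,"z": 0,"ax": 0,"ay": 0,"az": 0},
    {"gripper": 1,"x": -3,"y": 1.75,"z": 0,"ax": 0,"ay": 0,"az": 0},
    {"gripper": 1,"x": -3,"y": 1.75,"z": 0,"ax": 0,"ay": 0,"az": 0},
    {"gripper": 1,"x": -3,"y": 1.75,"z": 0,"ax": 0,"ay": 0,"az": 0},
  ],
)

```text
clock: 1.17
position: [316.3, -459.0, 231.5]
ee_rot: [-0.163, 0.987, -0.0, 0.0]
contact_force: [0.4, -0.2, 0.8]
gripper_width: 25.7
grasp_force: 0.0
```

>>> send_rows(
  targets=[
    {"gripper": 1,"x": -3,"y": 1.75,"z": 0,"ax": 0,"ay": 0,"az": 0},
    {"gripper": 1,"x": -3,"y": 1.75,"z": 0,"ax": 0,"ay": 0,"az": 0},
    {"gripper": 1,"x": -3,"y": 1.75,"z": 0,"ax": 0,"ay": 0,"az": 0},
    {"gripper": 1,"x": -3,"y": 1.75,"z": 0,"ax": 0,"ay": 0,"az": 0},
    {"gripper": 1,"x": -3,"y": 1.75,"z": 0,"ax": 0,"ay": 0,"az": 0},
  ],
)

```text
clock: 1.58
position: [430.1, -327.5, 231.6]
ee_rot: [-0.164, 0.987, -0.0, 0.0]
contact_force: [0.3, -0.0, -0.2]
gripper_width: 0.1
grasp_force: 0.0
```

>>> send_rows(
  targets=[
    {"gripper": 1,"x": -3,"y": 1.75,"z": 0,"ax": 0,"ay": 0,"az": 0},
    {"gripper": 1,"x": -3,"y": 1.75,"z": 0,"ax": 0,"ay": 0,"az": 0},
    {"gripper": 1,"x": -3,"y": 1.75,"z": 0,"ax": 0,"ay": 0,"az": 0},
    {"gripper": 1,"x": -3,"y": 1.75,"z": 0,"ax": 0,"ay": 0,"az": 0},
    {"gripper": 1,"x": -2,"y": 1.2,"z": 0,"ax": 0,"ay": 0,"az": 0},
  ],
)

```text
clock: 2.0
position: [537.0, -204.0, 231.5]
ee_rot: [-0.165, 0.986, -0.0, 0.0]
contact_force: [0.2, 0.2, -1.1]
gripper_width: -0.2
grasp_force: 0.0
```

Run:
```python
from h import *
s=arm.read_state();print(s['clock'],s['position'],s['ee_rot'],s['gripper_width'])
m=arm.camera_model('wrist')
p,d=save('wrist','w1')
np.save('pics/w1T.npy',np.array(m['cam_to_world']))
for t in ['heading_arm','bearing_marker','start_button','fuse_jar']:
    for q in arm.boxes_of('wrist',t)[:2]: print(t,round(q['score'],2),np.round(q['rect']))
```

```text
2.0 [ 537.04689253 -203.95887452  231.46189798] [-1.64563669e-01  9.86366356e-01 -9.58748034e-05  4.49398963e-04] -0.1949484417564298
heading_arm 0.68 [348. 221.  62.  50.]
bearing_marker 0.48 [446. 249.  18.  16.]
start_button 0.79 [467. 288.  22.  22.]
fuse_jar 0.69 [513. 220.  38.  40.]
```

View pics/w1.png

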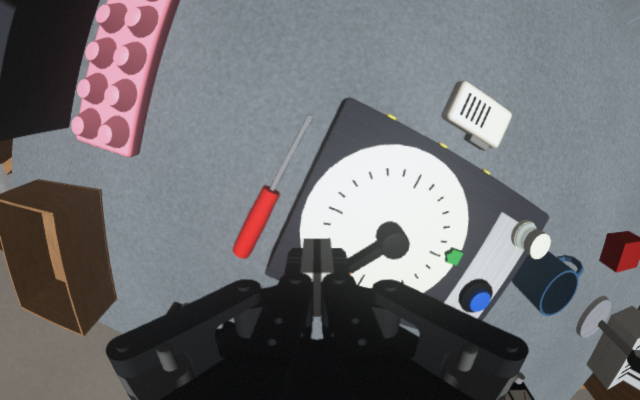

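The wrist view shows the hub at (393,240), with the bar running to about (345,270) and its tip hidden by the fingers. The green marker is at (454,257), the blue button at (478,299) and the jar at (530,238). Next I'll turn these into world coordinates.

```bash
cat >> h.py <<'E'
m0=arm.camera_model('wrist')
def wray(uv,T):
    uv=np.atleast_2d(uv).astype(float); x=(uv-[m0['cx'],m0['cy']])/m0['fx']; r=np.linalg.norm(x,axis=1)[:,None]
    return np.c_[x/np.maximum(r,1e-9)*np.sin(r),np.cos(r)]@T[:3,:3].T
def wz(uv,T,h):
    R=wray(uv,T); return T[:3,3]+R*((h-T[2,3])/R[:,2])[:,None]
def wd(uv,d,T):
    x=(np.array(uv,float)-[m0['cx'],m0['cy']])/m0['fx']; r=np.hypot(*x); z=d[int(uv[1]),int(uv[0])]
    return T[:3,3]+T[:3,:3]@(np.r_[x/r*np.tan(r),1]*z)
def circ(P):
    A=np.c_[2*P,np.ones(len(P))]; s=np.linalg.lstsq(A,(P**2).sum(1),rcond=None)[0]; return s[:2],np.sqrt(s[2]+s[:2]@s[:2])
def cen(mask):
    n,l,st,c=cv2.connectedComponentsWithStats(mask.astype(np.uint8)); i=1+st[1:,4].argmax(); return c[i],st[i,4],l==i
def masks(f):
    p=cv2.imread('pics/'+f+'.png'); h=cv2.cvtColor(p,cv2.COLOR_BGR2HSV).astype(int); H,S,V=h[...,0],h[...,1],h[...,2]
    return dict(green=(H>45)&(H<85)&(S>120)&(V>60),blue=(H>100)&(H<130)&(S>140)&(V>110),orange=(H>8)&(H<22)&(S>150)&(V>120),white=(S<40)&(V>190))
E
python3 - <<'E'
from h import *
T=np.load('pics/w1T.npy'); d=np.load('pics/w1.npy'); M=masks('w1')
c,a,_=cen(M['green']); g=wz(c,T,75)[0]; print('green',c,a,g,wd(c,d,T))
roi=np.zeros((400,640),bool); roi[260:330,440:510]=1
c,a,_=cen(M['blue']&roi); print('blue',c,a,wd(c,d,T))
b=np.array([wd((u,v),d,T) for v,u in np.argwhere(M['blue']&roi)]);print(np.percentile(b[:,2],[5,50,95]),np.median(b,0))
roi[:]=0; roi[140:290,295:475]=1
_,a,l=cen(M['white']&roi); ct=max(cv2.findContours(l.astype(np.uint8),0,1)[0],key=len)[:,0]
hull=cv2.convexHull(ct)[:,0]; hull=hull[hull[:,1]<235]
P=wz(hull,T,71)[:,:2]; o,r=circ(P); print('dial',o,r,'marker ang',np.degrees(np.arctan2(*(g[:2]-o)[::-1])),np.hypot(*(g[:2]-o)))
# bar points via depth height 90..100
Q=[]
for v in range(225,300):
  for u in range(325,400):
    q=wd((u,v),d,T)
    if 93<q[2]<101 and 20<np.hypot(*(q[:2]-o))<76: Q.append(q[:2]-o)
Q=np.array(Q);print('bar',len(Q),np.degrees(np.arctan2(*Q.mean(0)[::-1])),np.hypot(*Q.T).max())
hub=[wd((u,v),d,T) for v in range(222,260) for u in range(375,412)]; hub=np.array([q for q in hub if q[2]>102 and q[2]<110]);print('hub',len(hub),hub.mean(0))
# top view: orange tip
td=np.load('pics/t0.npy');print(atz('top',352,175,105),atz('top',363.5,159.5,97))
Tm=masks('t0'); r2=np.zeros((400,640),bool); r2[140:215,318:382]=1
c,a,_=cen(Tm['orange']&r2);print('orange top',c,a,atz('top',*c,97)); c,a,_=cen(Tm['green']&r2);print('green top',c,a,atz('top',*c,77))
print('jar',wd((528,235),d,T),wd((538,244),d,T))
E
```

```text
green [454.09677419 256.70322581] 155 [568.58262296 -24.67186639  75.        ] [567.24868369 -27.36710299  78.95553107]
blue [479.8372093 301.089701 ] 301 [611.55539231  38.64068131  86.15880576]
[84.64418554 86.01648999 87.26017941] [611.39365726  38.45799142  86.01648999]
dial [ 566.28086019 -112.81449255] 95.38551640154829 marker ang 88.50411394341447 88.17267523149246
bar 311 -37.43788490676524 56.07773148995603
hub 597 [ 566.02641683 -113.23429435  104.07817382]
[ 562.3865507  -110.05102182  105.        ] [ 618.29455634 -151.37887862   97.        ]
orange top [362.8 160.1] 10 [ 616.20008181 -148.91951962   97.        ]
green top [326.77777778 175.5       ] 18 [568.26813646 -25.12047421  77.        ]
jar [509.69270989  47.96961958  95.51994675] [512.95188659  57.64978928 108.87271859]
```

Hub is at (566,-113), the bar at -37° and the marker at 88.5° (radius 88, as it should be). The button is at (611.5,38.5), top z 86. I'll line the finger up behind the bar and push it round counterclockwise.

>>> send_rows(
  targets=[
    {"gripper": 1,"x": -3.4,"y": 0.55,"z": 0,"ax": 0,"ay": 0,"az": 0},
    {"gripper": 1,"x": -3.4,"y": 0.55,"z": 0,"ax": 0,"ay": 0,"az": 0},
    {"gripper": 1,"x": 0,"y": 0,"z": 0,"ax": 0,"ay": 0,"az": 7},
    {"gripper": 1,"x": 0,"y": 0,"z": 0,"ax": 0,"ay": 0,"az": 7},
    {"gripper": 1,"x": 0,"y": 0,"z": 0,"ax": 0,"ay": 0,"az": 7},
  ],
)

```text
clock: 2.67
position: [595.6, -174.8, 231.0]
ee_rot: [0.023, 1.0, 0.0, -0.0]
contact_force: [0.5, -1.1, -0.7]
gripper_width: 0.1
grasp_force: 0.0
```

>>> send_rows(
  targets=[
    {"gripper": 1,"x": 0,"y": 0,"z": 0,"ax": 0,"ay": 0,"az": 7},
    {"gripper": 1,"x": 0,"y": 0,"z": 0,"ax": 0,"ay": 0,"az": 7},
    {"gripper": 1,"x": 0,"y": 0,"z": 0,"ax": 0,"ay": 0,"az": 7},
    {"gripper": 1,"x": 0,"y": 0,"z": 0,"ax": 0,"ay": 0,"az": 7},
    {"gripper": 1,"x": 0,"y": 0,"z": 0,"ax": 0,"ay": 0,"az": 7},
  ],
)

```text
clock: 3.08
position: [595.1, -175.3, 231.5]
ee_rot: [0.323, 0.947, -0.0, -0.0]
contact_force: [0.7, 1.1, -0.1]
gripper_width: 0.2
grasp_force: 0.0
```

```bash
cat >> h.py <<'E'
hub=np.array([566.2,-113.])
def rel():
    s=arm.read_state();p=np.array(s['position']);q=s['ee_rot'];ya=2*np.degrees(np.arctan2(q[1],q[0]))-90
    th=np.radians(ya-90); e=p[:2]-hub
    print('t',s['clock'],'p',np.round(p,1),'th',round(np.degrees(th)%360,1),'r',round(e@[np.cos(th),np.sin(th)],1),'s',round(-e@[-np.sin(th),np.cos(th)],1),'F',np.round(s['contact_force'],1),'q',np.round(s['joints'],2))
E
python3 - <<'E'
from h import *
rel(); m=arm.camera_model('wrist'); np.save('pics/w2T.npy',m['cam_to_world']); save('wrist','w2')
E
```

```text
t 3.0833 p [ 595.1 -175.3  231.5] th 322.4 r 61.0 s 31.7 F [ 0.7  1.1 -0.1] q [-0.03  0.38 -0.    0.   -1.19 -2.2 ]
```

View pics/w2.png

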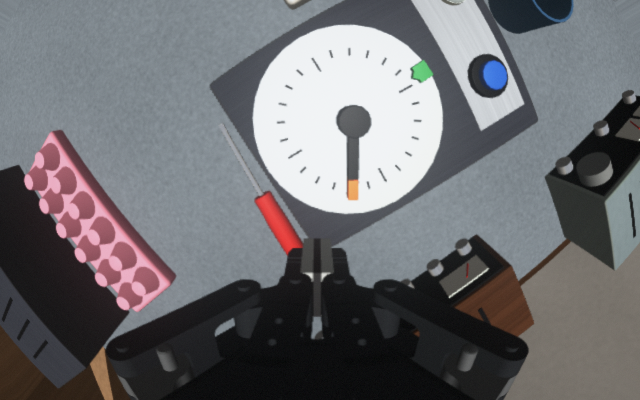

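The view shows the hub at (353,121), the bar running down to its orange tip at (352,190), the marker at (422,71) and the button at (490,76). The bar lines up with the tool, so I'll descend beside it.

>>> send_rows(
  targets=[
    {"gripper": 1,"x": 0,"y": 0,"z": 3,"ax": 0,"ay": 0,"az": 0},
    {"gripper": 1,"x": 0,"y": 0,"z": 3,"ax": 0,"ay": 0,"az": 0},
    {"gripper": 1,"x": 0,"y": 0,"z": 3,"ax": 0,"ay": 0,"az": 0},
    {"gripper": 1,"x": 0,"y": 0,"z": 3,"ax": 0,"ay": 0,"az": 0},
    {"gripper": 1,"x": 0,"y": 0,"z": 2.5,"ax": 0,"ay": 0,"az": 0},
  ],
)

```text
clock: 3.55
position: [594.6, -174.9, 84.5]
ee_rot: [0.318, 0.948, -0.0, -0.001]
contact_force: [0.2, 0.0, -0.3]
gripper_width: 0.2
grasp_force: 0.0
```

>>> send_rows(
  targets=[
    {"gripper": 1,"x": 0,"y": 0.3,"z": 0,"ax": 0,"ay": 0,"az": 0},
    {"gripper": 1,"x": 0,"y": 0.3,"z": 0,"ax": 0,"ay": 0,"az": 0},
    {"gripper": 1,"x": 0,"y": 0.2,"z": 0,"ax": 0,"ay": 0,"az": 0},
    {"gripper": 1,"x": 0,"y": 0.2,"z": 0,"ax": 0,"ay": 0,"az": 0},
    {"gripper": 1,"x": 0,"y": 0.2,"z": 0,"ax": 0,"ay": 0,"az": 0},
  ],
)

```text
clock: 3.97
position: [604.7, -164.2, 88.6]
ee_rot: [0.318, 0.948, 0.001, 0.002]
contact_force: [-1.2, 0.4, 0.1]
gripper_width: -0.3
grasp_force: 0.0
```

Run:
```python
from h import *
rel(); m=arm.camera_model('wrist'); np.save('pics/w3T.npy',m['cam_to_world']); save('wrist','w3')
```

```text
t 3.9667 p [ 604.7 -164.2   88.6] th 322.9 r 61.6 s 17.6 F [-1.2  0.4  0.1] q [-0.01  0.51 -0.17  0.   -0.88 -2.21]
```

View pics/w3.png

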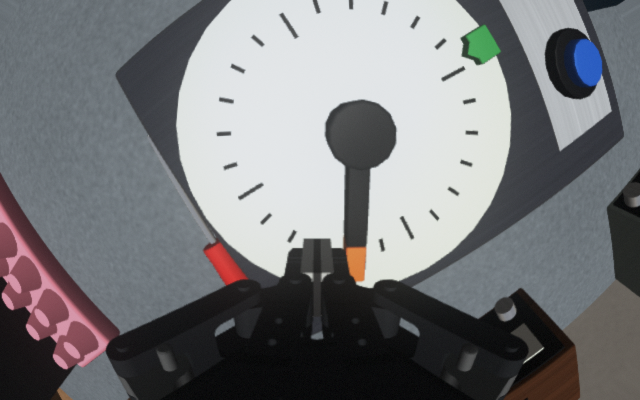

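The finger is now beside the bar: its back is at about (347,270) and the bar's edge at (349,250), with the tip still orange-clear. Now I'll push along the arc.

>>> send_rows(
  targets=[
    {"gripper": 1,"x": -0.13,"y": 0.54,"z": 0,"ax": 0,"ay": 0,"az": -5},
    {"gripper": 1,"x": -0.13,"y": 0.54,"z": 0,"ax": 0,"ay": 0,"az": -5},
    {"gripper": 1,"x": -0.13,"y": 0.54,"z": 0,"ax": 0,"ay": 0,"az": -5},
    {"gripper": 1,"x": -0.13,"y": 0.54,"z": 0,"ax": 0,"ay": 0,"az": -5},
    {"gripper": 1,"x": -0.13,"y": 0.54,"z": 0,"ax": 0,"ay": 0,"az": -5},
  ],
)

```text
clock: 4.43
position: [622.3, -143.7, 87.9]
ee_rot: [0.104, 0.995, -0.0, 0.001]
contact_force: [0.8, -2.4, 0.5]
gripper_width: -0.1
grasp_force: 1.0
```

>>> send_rows(
  targets=[
    {"gripper": 1,"x": -0.13,"y": 0.54,"z": 0,"ax": 0,"ay": 0,"az": -5},
    {"gripper": 1,"x": -0.13,"y": 0.54,"z": 0,"ax": 0,"ay": 0,"az": -5},
    {"gripper": 1,"x": -0.13,"y": 0.54,"z": 0,"ax": 0,"ay": 0,"az": -5},
    {"gripper": 1,"x": -0.13,"y": 0.54,"z": 0,"ax": 0,"ay": 0,"az": -5},
    {"gripper": 1,"x": -0.13,"y": 0.54,"z": 0,"ax": 0,"ay": 0,"az": -5},
  ],
)

```text
clock: 4.85
position: [630.4, -117.0, 87.9]
ee_rot: [-0.114, 0.993, -0.001, 0.002]
contact_force: [1.3, -2.3, -0.4]
gripper_width: -0.3
grasp_force: 0.9
```

Run:
```python
from h import *
rel()
```

```text
t 4.85 p [ 630.4 -117.    87.9] th 13.1 r 61.6 s 18.4 F [ 1.3 -2.3 -0.4] q [ 0.07  0.54 -0.13  0.   -0.9  -1.41]
```

>>> send_rows(
  targets=[
    {"gripper": 1,"x": -0.14,"y": 0.54,"z": 0,"ax": 0,"ay": 0,"az": -5},
    {"gripper": 1,"x": -0.14,"y": 0.54,"z": 0,"ax": 0,"ay": 0,"az": -5},
    {"gripper": 1,"x": -0.14,"y": 0.54,"z": 0,"ax": 0,"ay": 0,"az": -5},
    {"gripper": 1,"x": -0.14,"y": 0.54,"z": 0,"ax": 0,"ay": 0,"az": -5},
    {"gripper": 1,"x": -0.14,"y": 0.54,"z": 0,"ax": 0,"ay": 0,"az": -5},
  ],
)

```text
clock: 5.27
position: [626.4, -89.3, 88.0]
ee_rot: [-0.327, 0.945, -0.001, 0.002]
contact_force: [0.5, -1.5, -0.8]
gripper_width: 0.2
grasp_force: 0.9
```

>>> send_rows(
  targets=[
    {"gripper": 1,"x": -0.14,"y": 0.54,"z": 0,"ax": 0,"ay": 0,"az": -5},
    {"gripper": 1,"x": -0.14,"y": 0.54,"z": 0,"ax": 0,"ay": 0,"az": -5},
    {"gripper": 1,"x": -0.14,"y": 0.54,"z": 0,"ax": 0,"ay": 0,"az": -5},
    {"gripper": 1,"x": -0.14,"y": 0.54,"z": 0,"ax": 0,"ay": 0,"az": -5},
    {"gripper": 1,"x": -0.14,"y": 0.54,"z": 0,"ax": 0,"ay": 0,"az": -5},
  ],
)

```text
clock: 5.68
position: [611.1, -66.0, 87.9]
ee_rot: [-0.523, 0.852, -0.001, 0.002]
contact_force: [1.6, -1.3, -0.1]
gripper_width: -0.0
grasp_force: 0.9
```

>>> send_rows(
  targets=[
    {"gripper": 1,"x": -0.14,"y": 0.54,"z": 0,"ax": 0,"ay": 0,"az": -5},
    {"gripper": 1,"x": -0.08,"y": 0.32,"z": 0,"ax": 0,"ay": 0,"az": -3},
    {"gripper": 1,"x": -0.05,"y": 0.21,"z": 0,"ax": 0,"ay": 0,"az": -2},
    {"gripper": 1,"x": 0,"y": 0,"z": 0,"ax": 0,"ay": 0,"az": 0},
  ],
)

```text
clock: 6.02
position: [602.0, -59.0, 87.8]
ee_rot: [-0.594, 0.804, -0.001, 0.002]
contact_force: [0.5, 1.0, 0.4]
gripper_width: -0.4
grasp_force: 0.5
```

Run:
```python
from h import *
rel(); m=arm.camera_model('wrist'); T=np.array(m['cam_to_world']);np.save('pics/w4T.npy',T); save('wrist','w4')
d=np.load('pics/w4.npy');M=masks('w4')
c,a,_=cen(M['green']);g=wz(c,T,77)[0][:2];print('green',c,a,g)
try:
  c,a,_=cen(M['orange']);print('orange',c,a,wd(c,d,T),wz(c,T,97))
except Exception as e: print(e)
```

```text
t 6.0167 p [602.  -59.   87.8] th 72.9 r 62.2 s 18.4 F [0.5 1.  0.4] q [ 0.17  0.48 -0.23  0.   -0.86 -0.47]
green [389.52238806 273.28358209] 402 [567.24965675 -29.3459831 ]
orange [354.53140097 263.33816425] 414 [584.49591141 -53.45273824  96.49062065] [[584.47931364 -53.74201495  97.        ]]
```

View pics/w4.png

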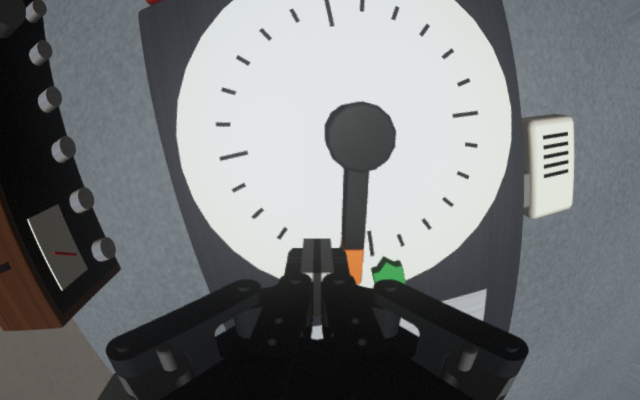

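Nearly there: the orange tip is at (355,263), reading 73°, and the marker at (390,272), reading about 88.7°. I'll push another 15°, then back off and check.

>>> send_rows(
  targets=[
    {"gripper": 1,"x": -0.14,"y": 0.54,"z": 0,"ax": 0,"ay": 0,"az": -5},
    {"gripper": 1,"x": -0.14,"y": 0.54,"z": 0,"ax": 0,"ay": 0,"az": -5},
    {"gripper": 1,"x": -0.08,"y": 0.32,"z": 0,"ax": 0,"ay": 0,"az": -3},
    {"gripper": 1,"x": -0.05,"y": 0.21,"z": 0,"ax": 0,"ay": 0,"az": -2},
    {"gripper": 1,"x": 0,"y": 0,"z": 0,"ax": 0,"ay": 0,"az": 0},
  ],
)

```text
clock: 6.48
position: [587.1, -51.8, 87.5]
ee_rot: [-0.694, 0.72, -0.001, 0.001]
contact_force: [1.4, 1.4, 1.7]
gripper_width: -0.0
grasp_force: 0.9
```

Run:
```python
from h import *
rel()
```

```text
t 6.4833 p [587.1 -51.8  87.5] th 87.9 r 61.9 s 18.6 F [1.4 1.4 1.7] q [ 0.19  0.46 -0.27  0.   -0.84 -0.22]
```

>>> send_rows(
  targets=[
    {"gripper": 1,"x": 0,"y": -0.4,"z": 0,"ax": 0,"ay": 0,"az": 0},
    {"gripper": 1,"x": 0,"y": -0.8,"z": 0,"ax": 0,"ay": 0,"az": 0},
    {"gripper": 1,"x": 0,"y": 0,"z": -3,"ax": 0,"ay": 0,"az": 0},
    {"gripper": 1,"x": -3,"y": 0,"z": -3,"ax": 0,"ay": 0,"az": 0},
    {"gripper": 1,"x": -3,"y": 0,"z": -3,"ax": 0,"ay": 0,"az": 0},
  ],
)

```text
clock: 6.9
position: [600.2, 5.3, 175.3]
ee_rot: [-0.692, 0.722, 0.001, -0.001]
contact_force: [1.1, 0.5, -0.2]
gripper_width: 0.1
grasp_force: 0.0
```

>>> send_rows(
  targets=[
    {"gripper": 1,"x": -3,"y": 0,"z": -2,"ax": 0,"ay": 0,"az": 0},
    {"gripper": 1,"x": 0,"y": 0,"z": 0,"ax": 0,"ay": 0,"az": 0},
    {"gripper": 1,"x": 0,"y": 0,"z": 0,"ax": 0,"ay": 0,"az": 0},
  ],
)

```text
clock: 7.15
position: [602.3, 37.6, 196.3]
ee_rot: [-0.694, 0.72, -0.0, 0.001]
contact_force: [-1.0, 0.2, 0.1]
gripper_width: 0.0
grasp_force: 0.0
```

Run:
```python
from h import *
rel(); m=arm.camera_model('wrist'); T=np.array(m['cam_to_world']);np.save('pics/w5T.npy',T); save('wrist','w5')
d=np.load('pics/w5.npy');M=masks('w5')
ang=lambda e:np.degrees(np.arctan2(e[1],e[0]))
roi=np.zeros((400,640),bool); roi[:330,230:480]=1
_,a,l=cen(M['white']&roi); hull=cv2.convexHull(max(cv2.findContours(l.astype(np.uint8),0,1)[0],key=len)[:,0])[:,0]
o,r=circ(wz(hull,T,71)[:,:2]);print('dial',o,r)
H=np.array([q for v in range(0,260,1) for u in range(250,460) for q in [wd((u,v),d,T)] if 101<q[2]<112 and np.hypot(*(q[:2]-hub))<22]);print('hub',len(H),H.mean(0),H.min(0),H.max(0))
g=None
c,a,_=cen(M['green']);g=wz(c,T,77)[0][:2];c2,a2,_=cen(M['orange']&roi);t=wz(c2,T,97)[0][:2]
print(c,a,g,c2,a2,t)
for n,O in(('dial',o),('hub',H.mean(0)[:2])):print(n,'marker',ang(g-O),np.hypot(*(g-O)),'tip',ang(t-O),np.hypot(*(t-O)))
```

```text
t 7.15 p [602.3  37.6 196.3] th 87.9 r 151.9 s 30.6 F [-1.   0.2  0.1] q [ 0.33  0.37 -0.1  -0.   -1.09 -0.37]
dial [603.41306705 -87.90495588] 60.957927036059715
hub 916 [ 566.81910945 -109.55418171  104.19623123] [ 551.7837476  -120.72614533  101.2339406 ] [580.95146086 -97.04141761 106.67244679]
[359.18181818 126.81818182] 11 [564.5794267  -18.42363184] [349.  98.] 5 [574.64782684 -42.42123507]
dial marker 119.20115671621271 79.59714827377205 tip 122.31046191948033 53.81642781269868
hub marker 91.4078543638582 91.1580676590016 tip 83.34848808023999 67.58787864977279
```

View pics/w5.png

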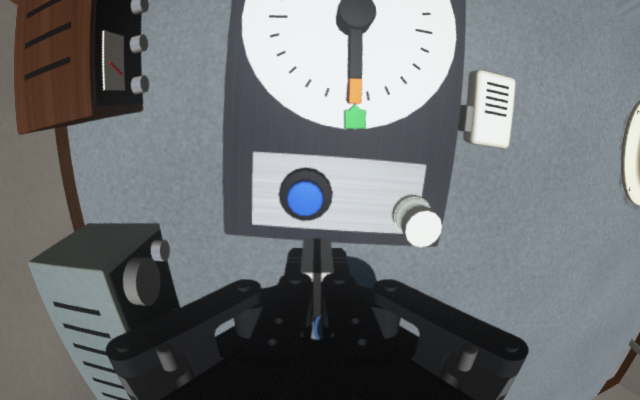

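The arm's orange tip at (355,91) points visibly at the green marker at (355,117), from the hub at (356,14). My colour masks missed here, so I'll fix them and check the angle numerically.

Run:
```python
from h import *
T=np.load('pics/w5T.npy');d=np.load('pics/w5.npy');p=cv2.imread('pics/w5.png');h=cv2.cvtColor(p,cv2.COLOR_BGR2HSV).astype(int)
print(h[91,355],h[119,355],h[198,305])
roi=np.zeros((400,640),bool); roi[70:140,335:375]=1
S=(h[...,1]>110)&roi
ang=lambda e:np.degrees(np.arctan2(e[1],e[0]))
c,a,_=cen(S&(h[...,0]>35)&(h[...,0]<95));g=wz(c,T,77)[0][:2]
c2,a2,_=cen(S&(h[...,0]<25));t=wz(c2,T,97)[0][:2]
print(c,a,g,c2,a2,t)
W=(h[...,1]<40)&(h[...,2]>190);W[136:]=0;W[:,:236]=0;W[:,462:]=0
_,a,l=cen(W);hull=cv2.convexHull(max(cv2.findContours(l.astype(np.uint8),0,1)[0],key=len)[:,0])[:,0];hull=hull[hull[:,1]>3]
o,r=circ(wz(hull,T,71)[:,:2]);print('dial',o,r)
dk=(h[...,2]<90);dk[40:]=0;dk[:,:325]=0;dk[:,385:]=0
b=np.argwhere(dk)[:,::-1]; print('dark hub px',b.min(0),b.max(0))
for O in (o,hub):print('marker',ang(g-O),np.hypot(*(g-O)),'tip',ang(t-O),np.hypot(*(t-O)))
# bar axis itself from top-face side edges at z=97
L=[];
for v in range(45,100):
    x=np.where((p[v,340:372].min(1)<120))[0]
    if len(x)>4: L.append(wz([[340+x.mean(),v]],T,97)[0][:2])
L=np.array(L);k=np.polyfit(L[:,1],L[:,0],1);print('bar dir',ang(np.array([k[0],1])),'marker-tip dir line: x at marker pt',np.polyval(k,-39),g)
q=wd((305,198),d,T);print('button',q)
bl=(h[...,0]>100)&(h[...,0]<130)&(h[...,1]>140)&(h[...,2]>90);bl[:165]=0;bl[230:]=0;bl[:,:270]=0;bl[:,345:]=0
c,a,_=cen(bl);print(c,a,wz(c,T,86),wd(c,d,T))
```

```text
[ 17 139 236] [ 66 117 220] [108 166 234]
[354.5        118.20108696] 368 [568.40716031 -25.80771373] [354.47868852  90.19016393] 305 [570.22600504 -48.48461454]
dial [601.8813428 -85.3839944] 59.48880243329835
dark hub px [337   0] [374  39]
marker 119.33036795045382 68.33633083204097 tip 130.62572056371314 48.61712293647491
marker 88.5499408848462 87.22021750506164 tip 86.42915621625954 64.64088240188057
bar dir 87.2183165606636 marker-tip dir line: x at marker pt 571.0481942325823 [568.40716031 -25.80771373]
button [612.49427545  39.78455468  85.93277652]
[304.62662663 198.02002002] 999 [[612.80936187  39.7705801   86.        ]] [612.72040366  39.26950807  87.67428013]
```

The tip reads about 1–2° short of the marker, partly because the camera saw the bar's side. I'll shift so the camera is right over the bar's line and look once more.

>>> send_rows(
  targets=[
    {"gripper": 1,"x": 3,"y": 3.2,"z": -3,"ax": 0,"ay": 0,"az": 0},
    {"gripper": 1,"x": 0,"y": 0,"z": -4,"ax": 0,"ay": 0,"az": 0},
    {"gripper": 1,"x": 0,"y": 0,"z": 0,"ax": 0,"ay": 0,"az": 0},
    {"gripper": 1,"x": 0,"y": 0,"z": 0,"ax": 0,"ay": 0,"az": 0},
  ],
)

```text
clock: 7.53
position: [575.8, 12.3, 259.8]
ee_rot: [-0.693, 0.721, -0.001, 0.001]
contact_force: [0.3, -0.0, -0.5]
gripper_width: -0.0
grasp_force: 0.0
```

Run:
```python
from h import *
rel(); T=np.array(arm.camera_model('wrist')['cam_to_world']);np.save('pics/w6T.npy',T); save('wrist','w6')
p=cv2.imread('pics/w6.png');h=cv2.cvtColor(p,cv2.COLOR_BGR2HSV).astype(int)
cv2.imwrite('pics/w6c.png',cv2.resize(p[:260,220:420],None,fx=2.3,fy=2.3,interpolation=cv2.INTER_CUBIC))
ang=lambda e:np.degrees(np.arctan2(e[1],e[0]))
P=wz(np.stack(np.meshgrid(np.arange(640),np.arange(400)),-1).reshape(-1,2),T,90)[:,:2].reshape(400,640,2)
R=np.hypot(*(P-hub).transpose(2,0,1)); near=R<110
S=(h[...,1]>100)&near
c,a,_=cen(S&(h[...,0]>35)&(h[...,0]<95));g=wz(c,T,77)[0][:2]
c2,a2,_=cen(S&(h[...,0]<25));t=wz(c2,T,97)[0][:2]
ch,ah,l=cen((h[...,2]<110)&(R<82))
e=cv2.erode(l.astype(np.uint8),np.ones((15,15)));ch,ah,_=cen(e>0);H=wz(ch,T,105)[0][:2]
print(T[:3,3],c,a,g,c2,a2,t,'hub',ch,ah,H)
W=(h[...,1]<45)&(h[...,2]>185)&(R<105)
_,a,l=cen(W);hull=cv2.convexHull(max(cv2.findContours(l.astype(np.uint8),0,1)[0],key=len)[:,0])[:,0]
o,r=circ(wz(hull[hull[:,1]>3],T,71)[:,:2]);print('dial',o,r)
for O in(o,H,hub):print('marker',ang(g-O),np.hypot(*(g-O)),'tip',ang(t-O),np.hypot(*(t-O)))
```

```text
t 7.5333 p [575.8  12.3 259.8] th 87.7 r 125.5 s 4.6 F [ 0.3 -0.  -0.5] q [ 0.3   0.28 -0.07  0.   -1.22 -0.34]
[572.69876752 -60.960721   401.67822856] [322.60816327 140.88163265] 245 [568.37605155 -25.77103594] [321.00574713 120.05747126] 174 [569.41966275 -48.59072662] hub [321.31372549  56.38235294] 102 [ 566.75798922 -110.3144036 ]
dial [ 566.42308921 -112.21326406] 95.54234107435094
marker 88.70575447379699 86.46428663898658 tip 87.303404796527 63.69306652913991
marker 88.90355887738825 84.55885015667558 tip 87.53079784514674 61.78103920940937
marker 88.57097104102584 87.2561021972477 tip 87.138305464748 64.48969472603295
```

View pics/w6c.png

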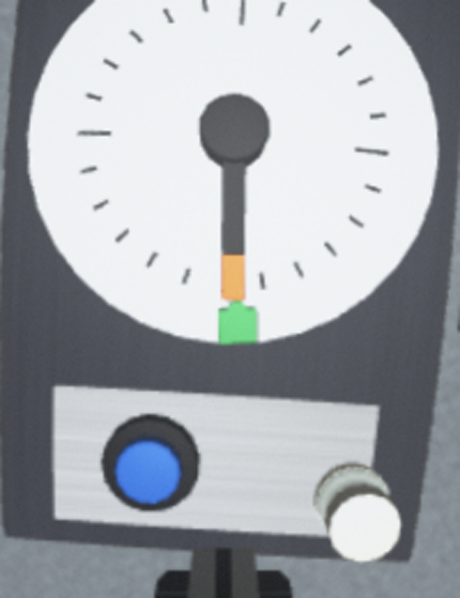

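The crop shows the tip's centre at (233,300) and the marker at (238,325), so the bar is about 1.4° (1.8 mm) short. I'll go back down behind the bar and nudge it 1.5 mm.

>>> send_rows(
  targets=[
    {"gripper": 1,"x": 3.2,"y": -1.33,"z": 0,"ax": 0,"ay": 0,"az": 0},
    {"gripper": 1,"x": 3.2,"y": -1.33,"z": 0,"ax": 0,"ay": 0,"az": 0},
    {"gripper": 1,"x": 0,"y": 0,"z": 4,"ax": 0,"ay": 0,"az": 0},
    {"gripper": 1,"x": 0,"y": 0,"z": 4,"ax": 0,"ay": 0,"az": 0},
    {"gripper": 1,"x": 0,"y": 0,"z": 0,"ax": 0,"ay": 0,"az": 0},
  ],
)

```text
clock: 8.0
position: [593.0, -52.6, 168.0]
ee_rot: [-0.692, 0.722, 0.007, -0.008]
contact_force: [-1.1, 0.6, -2.1]
gripper_width: -0.0
grasp_force: 0.0
```

Run:
```python
from h import *
rel()
```

```text
t 8.0 p [593.  -52.6 168. ] th 87.6 r 61.5 s 24.2 F [-1.1  0.6 -2.1] q [ 0.18  0.4  -0.14 -0.   -1.06 -0.22]
```

>>> send_rows(
  targets=[
    {"gripper": 1,"x": 0,"y": 0,"z": 0,"ax": 0,"ay": 0,"az": 0},
    {"gripper": 1,"x": 0,"y": 0,"z": 0,"ax": 0,"ay": 0,"az": 0},
  ],
)

```text
clock: 8.17
position: [600.6, -51.6, 179.7]
ee_rot: [-0.694, 0.72, -0.001, -0.0]
contact_force: [-0.3, 0.9, -0.1]
gripper_width: 0.1
grasp_force: 0.0
```

Settled at x=600.6. Next I'll go down 92 mm slowly, then approach.

>>> send_rows(
  targets=[
    {"gripper": 1,"x": 0,"y": 0,"z": 3,"ax": 0,"ay": 0,"az": 0},
    {"gripper": 1,"x": 0,"y": 0,"z": 3,"ax": 0,"ay": 0,"az": 0},
    {"gripper": 1,"x": 0,"y": 0,"z": 2,"ax": 0,"ay": 0,"az": 0},
    {"gripper": 1,"x": 0,"y": 0,"z": 1.2,"ax": 0,"ay": 0,"az": 0},
    {"gripper": 1,"x": 0,"y": 0,"z": 0,"ax": 0,"ay": 0,"az": 0},
  ],
)

```text
clock: 8.58
position: [599.6, -50.9, 86.4]
ee_rot: [-0.694, 0.72, 0.0, -0.001]
contact_force: [-0.4, -0.4, 0.2]
gripper_width: 0.2
grasp_force: 0.0
```

>>> send_rows(
  targets=[
    {"gripper": 1,"x": 0,"y": 0.4,"z": 0,"ax": 0,"ay": 0,"az": 0},
    {"gripper": 1,"x": 0,"y": 0.4,"z": 0,"ax": 0,"ay": 0,"az": 0},
    {"gripper": 1,"x": 0,"y": 0.3,"z": 0,"ax": 0,"ay": 0,"az": 0},
    {"gripper": 1,"x": 0,"y": 0,"z": 0,"ax": 0,"ay": 0,"az": 0},
    {"gripper": 1,"x": 0,"y": 0,"z": 0,"ax": 0,"ay": 0,"az": 0},
  ],
)

```text
clock: 9.0
position: [589.0, -50.8, 88.1]
ee_rot: [-0.694, 0.72, -0.001, 0.001]
contact_force: [0.1, 0.6, -0.1]
gripper_width: -0.6
grasp_force: 0.0
```

>>> send_rows(
  targets=[
    {"gripper": 1,"x": 0,"y": 0.1,"z": 0,"ax": 0,"ay": 0,"az": 0},
    {"gripper": 1,"x": 0,"y": 0.1,"z": 0,"ax": 0,"ay": 0,"az": 0},
    {"gripper": 1,"x": 0,"y": 0.15,"z": 0,"ax": 0,"ay": 0,"az": 0},
    {"gripper": 1,"x": 0,"y": 0,"z": 0,"ax": 0,"ay": 0,"az": 0},
    {"gripper": 1,"x": 0,"y": 0,"z": 0,"ax": 0,"ay": 0,"az": 0},
  ],
)

```text
clock: 9.42
position: [585.8, -50.6, 87.2]
ee_rot: [-0.694, 0.72, -0.001, 0.001]
contact_force: [2.0, -0.4, 1.3]
gripper_width: -0.1
grasp_force: 1.0
```

>>> send_rows(
  targets=[
    {"gripper": 1,"x": 0,"y": -0.4,"z": 0,"ax": 0,"ay": 0,"az": 0},
    {"gripper": 1,"x": 0,"y": -0.8,"z": 0,"ax": 0,"ay": 0,"az": 0},
    {"gripper": 1,"x": 0,"y": 0,"z": -3,"ax": 0,"ay": 0,"az": 0},
    {"gripper": 1,"x": 0,"y": 0,"z": -4,"ax": 0,"ay": 0,"az": 0},
    {"gripper": 1,"x": 0,"y": 0,"z": -4,"ax": 0,"ay": 0,"az": 0},
  ],
)

```text
clock: 9.83
position: [596.5, -51.5, 196.4]
ee_rot: [-0.694, 0.72, 0.001, -0.002]
contact_force: [2.2, -0.1, -0.0]
gripper_width: 0.0
grasp_force: 0.0
```

>>> send_rows(
  targets=[
    {"gripper": 1,"x": -3.2,"y": 1.2,"z": -3,"ax": 0,"ay": 0,"az": 0},
    {"gripper": 1,"x": -3.2,"y": 1.2,"z": -3,"ax": 0,"ay": 0,"az": 0},
    {"gripper": 1,"x": 0,"y": 0,"z": 0,"ax": 0,"ay": 0,"az": 0},
    {"gripper": 1,"x": 0,"y": 0,"z": 0,"ax": 0,"ay": 0,"az": 0},
    {"gripper": 1,"x": 0,"y": 0,"z": 0,"ax": 0,"ay": 0,"az": 0},
  ],
)

```text
clock: 10.25
position: [577.0, 8.3, 251.0]
ee_rot: [-0.694, 0.72, 0.001, -0.001]
contact_force: [-0.3, -0.2, 0.4]
gripper_width: 0.1
grasp_force: 0.0
```

```bash
cat > chk.py <<'E'
from h import *
import sys
f=sys.argv[1]
rel(); T=np.array(arm.camera_model('wrist')['cam_to_world']); save('wrist',f); d=np.load('pics/'+f+'.npy')
p=cv2.imread(f'pics/{f}.png');h=cv2.cvtColor(p,cv2.COLOR_BGR2HSV).astype(int)
ang=lambda e:np.degrees(np.arctan2(e[1],e[0]))
P=wz(np.stack(np.meshgrid(np.arange(640),np.arange(400)),-1).reshape(-1,2),T,90)[:,:2].reshape(400,640,2)
R=np.hypot(*(P-hub).transpose(2,0,1)); S=(h[...,1]>100)&(R<110)
c,a,_=cen(S&(h[...,0]>35)&(h[...,0]<95));g=wz(c,T,77)[0][:2]
c2,a2,_=cen(S&(h[...,0]<25));t=wz(c2,T,97)[0][:2]
W=(h[...,1]<45)&(h[...,2]>185)&(R<105)
_,a,l=cen(W);hull=cv2.convexHull(max(cv2.findContours(l.astype(np.uint8),0,1)[0],key=len)[:,0])[:,0]
o,r=circ(wz(hull[hull[:,1]>3],T,71)[:,:2]);print('dial',o,r,'cam',T[:3,3])
for O in(o,hub):print('marker',ang(g-O),np.hypot(*(g-O)),'tip',ang(t-O),np.hypot(*(t-O)))
D=np.hypot(P[...,0]-612,P[...,1]-39)<30
c,a,_=cen((h[...,0]>100)&(h[...,0]<130)&(h[...,1]>130)&(h[...,2]>130)&D);print('button',c,a,wz(c,T,86),wd(c,d,T))
cv2.imwrite(f'pics/{f}c.png',cv2.resize(p[:260,220:420],None,fx=2.3,fy=2.3,interpolation=cv2.INTER_CUBIC))
E
python3 chk.py w7
```

```text
t 10.25 p [577.    8.3 251. ] th 87.8 r 121.7 s 6.2 F [-0.3 -0.2  0.4] q [ 0.29  0.29 -0.08 -0.   -1.2  -0.33]
dial [ 566.42766053 -112.22195573] 95.56322569205877 cam [574.5608877  -64.86525388 392.93779763]
marker 88.75713960283905 86.277557442827 tip 88.54531176315636 63.29794997175348
marker 88.61845454596505 87.06061173273162 tip 88.3594851631892 64.08185999879285
button [283.69585987 210.94426752] 628 [[612.59354285  40.00797101  86.        ]] [612.48300076  39.7031565   86.8921161 ]
```

The tip reads 88.5° against the marker's 88.7°, so the arm is aligned. Now the button, at about (612.4,39.6), top at z≈86.

>>> send_rows(
  targets=[
    {"gripper": 1,"x": -1.6,"y": -1.7,"z": 3,"ax": 0,"ay": 0,"az": 0},
    {"gripper": 1,"x": -1.6,"y": -1.7,"z": 3,"ax": 0,"ay": 0,"az": 0},
    {"gripper": 1,"x": 0,"y": 0,"z": 3.5,"ax": 0,"ay": 0,"az": 0},
    {"gripper": 1,"x": 0,"y": 0,"z": 3.5,"ax": 0,"ay": 0,"az": 0},
    {"gripper": 1,"x": 0,"y": 0,"z": 1,"ax": 0,"ay": 0,"az": 0},
  ],
)

```text
clock: 10.72
position: [608.1, 37.2, 103.7]
ee_rot: [-0.693, 0.721, 0.004, -0.006]
contact_force: [-0.2, -0.4, -1.5]
gripper_width: 0.1
grasp_force: 0.0
```

>>> send_rows(
  targets=[
    {"gripper": 1,"x": 0,"y": 0,"z": 0,"ax": 0,"ay": 0,"az": 0},
    {"gripper": 1,"x": 0,"y": 0,"z": 0,"ax": 0,"ay": 0,"az": 0},
    {"gripper": 1,"x": 0,"y": 0,"z": 0,"ax": 0,"ay": 0,"az": 0},
  ],
)

```text
clock: 10.97
position: [614.1, 38.7, 113.8]
ee_rot: [-0.694, 0.72, -0.001, 0.001]
contact_force: [-0.2, -0.6, 0.4]
gripper_width: 0.1
grasp_force: 0.0
```

>>> send_rows(
  targets=[
    {"gripper": 1,"x": 0,"y": 0.15,"z": 1,"ax": 0,"ay": 0,"az": 0},
    {"gripper": 1,"x": 0,"y": 0,"z": 0.8,"ax": 0,"ay": 0,"az": 0},
    {"gripper": 1,"x": 0,"y": 0,"z": 0.4,"ax": 0,"ay": 0,"az": 0},
    {"gripper": 1,"x": 0,"y": 0,"z": 0,"ax": 0,"ay": 0,"az": 0},
    {"gripper": 1,"x": 0,"y": 0,"z": 0,"ax": 0,"ay": 0,"az": 0},
  ],
)

```text
clock: 11.38
position: [610.9, 38.9, 89.6]
ee_rot: [-0.694, 0.72, 0.0, -0.0]
contact_force: [-0.1, 0.2, 0.0]
gripper_width: 0.4
grasp_force: 0.0
```

>>> send_rows(
  targets=[
    {"gripper": 1,"x": 0,"y": 0,"z": 0.2,"ax": 0,"ay": 0,"az": 0},
    {"gripper": 1,"x": 0,"y": 0,"z": 0.2,"ax": 0,"ay": 0,"az": 0},
    {"gripper": 1,"x": 0,"y": 0,"z": 0.2,"ax": 0,"ay": 0,"az": 0},
    {"gripper": 1,"x": 0,"y": 0,"z": 0.2,"ax": 0,"ay": 0,"az": 0},
    {"gripper": 1,"x": 0,"y": 0,"z": 0,"ax": 0,"ay": 0,"az": 0},
  ],
)

```text
clock: 11.8
position: [611.5, 39.1, 82.1]
ee_rot: [-0.694, 0.72, -0.0, 0.0]
contact_force: [-1.4, 0.5, 3.6]
gripper_width: 0.0
grasp_force: 2.1
```

>>> send_rows(
  targets=[
    {"gripper": 1,"x": 0,"y": 0,"z": 0.1,"ax": 0,"ay": 0,"az": 0},
    {"gripper": 1,"x": 0,"y": 0,"z": 0.1,"ax": 0,"ay": 0,"az": 0},
    {"gripper": 1,"x": 0,"y": 0,"z": 0,"ax": 0,"ay": 0,"az": 0},
  ],
)

```text
clock: 12.05
position: [611.5, 39.1, 81.0]
ee_rot: [-0.694, 0.72, -0.001, 0.0]
contact_force: [-1.1, 0.9, 7.3]
gripper_width: 0.1
grasp_force: 4.1
```

>>> send_rows(
  targets=[
    {"gripper": 1,"x": 0,"y": 0,"z": 0.1,"ax": 0,"ay": 0,"az": 0},
    {"gripper": 1,"x": 0,"y": 0,"z": 0,"ax": 0,"ay": 0,"az": 0},
    {"gripper": 1,"x": 0,"y": 0,"z": 0,"ax": 0,"ay": 0,"az": 0},
  ],
)

```text
clock: 12.3
position: [611.6, 39.1, 81.0]
ee_rot: [-0.694, 0.72, -0.001, 0.001]
contact_force: [-3.6, 1.2, 12.2]
gripper_width: -0.4
grasp_force: 6.0
```

The button has bottomed out: z stopped at 81 while the force rose to 12 N. I'll release it, lift away and check.

>>> send_rows(
  targets=[
    {"gripper": 1,"x": 0,"y": 0,"z": -0.3,"ax": 0,"ay": 0,"az": 0},
    {"gripper": 1,"x": 0,"y": 0,"z": -0.6,"ax": 0,"ay": 0,"az": 0},
    {"gripper": 1,"x": 0,"y": 0,"z": -2,"ax": 0,"ay": 0,"az": 0},
    {"gripper": 1,"x": 0,"y": 0,"z": -4,"ax": 0,"ay": 0,"az": 0},
    {"gripper": 1,"x": 0,"y": 0,"z": -4,"ax": 0,"ay": 0,"az": 0},
  ],
)

```text
clock: 12.72
position: [609.3, 38.5, 186.6]
ee_rot: [-0.694, 0.72, 0.002, -0.003]
contact_force: [1.7, -0.7, -0.1]
gripper_width: 0.0
grasp_force: 0.0
```

>>> send_rows(
  targets=[
    {"gripper": 1,"x": 1.6,"y": 1.7,"z": -3,"ax": 0,"ay": 0,"az": 0},
    {"gripper": 1,"x": 1.6,"y": 1.7,"z": -3,"ax": 0,"ay": 0,"az": 0},
    {"gripper": 1,"x": 0,"y": 0,"z": 0,"ax": 0,"ay": 0,"az": 0},
    {"gripper": 1,"x": 0,"y": 0,"z": 0,"ax": 0,"ay": 0,"az": 0},
    {"gripper": 1,"x": 0,"y": 0,"z": 0,"ax": 0,"ay": 0,"az": 0},
  ],
)

```text
clock: 13.13
position: [575.1, 8.3, 246.8]
ee_rot: [-0.693, 0.721, 0.001, -0.0]
contact_force: [-0.2, 0.1, -0.1]
gripper_width: -0.1
grasp_force: 0.0
```

```bash
python3 chk.py w8
```

```text
t 13.1333 p [575.1   8.3 246.8] th 87.8 r 121.5 s 4.3 F [-0.2  0.1 -0.1] q [ 0.3   0.29 -0.09 -0.   -1.19 -0.33]
dial [ 566.44060267 -112.23146607] 95.57001734483926 cam [572.64435636 -65.01535524 388.70598999]
marker 88.7831880260462 86.6455719491175 tip 88.52984216457027 63.648583732544026
marker 88.63622588300846 87.41932952895324 tip 88.33346539524604 64.42341604912224
button [281.61751152 212.30414747] 651 [[612.55941896  39.94168138  86.        ]] [612.46613912  39.69640116  86.70741128]
```

View pics/w8c.png

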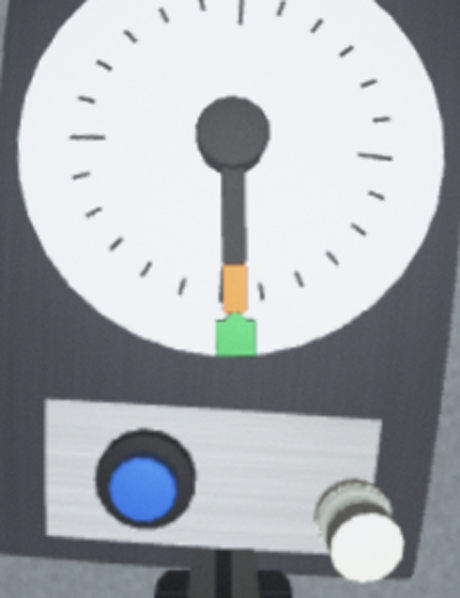

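The orange tip at (235,310) meets the green point at (236,318). The button is back up at (143,488), and the dial and box haven't moved. Handing in.

```bash
python3 -c "
from bench import arm
print(arm.job_done())"
```

```text
the job is handed in; nothing more can be done
None
```

Job handed in: the heading arm's orange tip points at the green marker to within about 0.3°, the start button was pressed fully down and has sprung back, and the box, marker and jar show no movement in the last picture.

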